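Second view of the seed over its stacked lot

TASK

A side camera looks across the top of a seed lot's column of cases: stack the medium closed case squarely on the large one, then the small case squarely on the medium one. Then lift the steel dish off its cork mat by the upright tab, give it a quarter turn (either way round) from how it stood on the mat, and hold it level, centred over the column and a few centimetres clear above the top case, keeping the loose seed in the middle of the dish all along and never touching it. Finish while still holding the dish there in the air, and leave the large case and the pots, jar, wash bottle and dibber where they are.

Things in the scene. Friction and masses are not known exactly. Their poses are not given: they have to be found in the camera images.
- case_large: closed plain aluminium case, largest of three, 124 x 68 x 45 mm (x, y, z), 0.65 kg or so, loose on the table; the foot of the column, it stays where it is. Origin at the centre of its underside; x along its length, z up. Its flat lid carries the next case.
- case_medium: closed plain aluminium case, 104 x 60 x 45 mm (x, y, z), about 0.3 kg, flat top and bottom. Origin at the centre of its underside, x along its length. Grip it from above across its 60 mm width.
- case_small: closed plain aluminium case, smallest of three, 84 x 52 x 40 mm (x, y, z), about 0.2 kg, flat top and bottom. Origin at the centre of its underside, x along its length. Grip it from above across its 52 mm width.
- mat: square cork mat 150 x 150 x 4 mm, fixed to the table; the dish stands on its middle at the start with its axes parallel to the mat's. Origin at the centre of its underside.
- dish: round shallow steel dish, 122 mm across, rim 23 mm high, 0.17 kg. Origin at the centre of its underside, z up. Inside, a shallow cone: flat middle 10 mm across at z = 5 mm, then 10 degrees up to 40 mm radius, 30 degrees to the rim. On the rim at -x stands a flat upright tab, 10 mm thick (x), 30 mm wide (y), up to z = 68 mm; grip it from above, fingers closing along the dish's x, tips above z = 26 mm.
- dish_tab (a point): middle of the dish's tab, 65 mm from the dish's centre along its -x and 52 mm above its underside, 16 mm below the tab's top: a good height to grip at. Axes as the dish's.
- seed_center (a point): centre of the large round brown seed, a hard ball 26 mm across, 14 g, lying loose in the middle of the dish; it rolls out of the middle when the dish is tilted by some 10 degrees or jerked.
- pot_a: small black pot with seedling, 56 mm across, 52 mm high (leaves to 85 mm); bystander. Origin at the centre of its underside.
- pot_b: another such pot with seedling; bystander.
- pot_c: another such pot with seedling; bystander.
- jar: closed amber glass jar, 52 mm across, 75 mm high; bystander. Origin at the centre of its underside.
- wash_bottle: white wash bottle, 64 mm across, 180 mm high with its spout; bystander. Origin at the centre of its underside.
- dibber: wooden-handled hand tool with a steel point, 170 mm long, lying on the table; bystander.
- seed: the same seed ; its origin lies on its skin and turns with it as it rolls, so use seed_center

How it is judged:
On the way, in this order (a step that is already met when the one before it is completed fails the run):
1. the medium case stands squarely on the large one, let go (z of case_medium in the frame of case_large between 0.04 and 0.05 m and horizontal distance between case_medium and case_large below 0.012 m and angle between the x axis of case_medium and the x axis of case_large, either way round below 0.14 rad and angle between case_medium's own z axis and vertical below 0.06 rad and contact force between the fingers and case_medium below 0.2 N), for 0.2 s.
2. the small case stands squarely on the medium one, let go (z of case_small in the frame of case_medium between 0.04 and 0.05 m and horizontal distance between case_small and case_medium below 0.012 m and angle between the x axis of case_small and the x axis of case_medium, either way round below 0.14 rad and angle between case_small's own z axis and vertical below 0.06 rad and contact force between the fingers and case_small below 0.2 N), for 0.2 s.
3. the dish is lifted by the fingers clear of the mat (height (world z) of dish above 0.03 m and contact force between the fingers and dish above 1 N), for 0.2 s.
At the end, for the whole second after the job is handed in: Cases stacked large, medium, small: each centred to 12 mm, square to 8 deg, let go; large moved < 30 mm. Fingers hold the dish still, level to 5 deg, underside 15-90 mm above the top case, centres within 25 mm, a quarter turn (10 deg) from its start, on nothing else, seed within 12 mm of its middle (all of step 1 and all of step 2 and distance of case_large from where it was at the start of the episode below 0.03 m and z of dish in the frame of case_small between 0.055 and 0.13 m and horizontal distance between dish and case_small below 0.025 m and angle between dish's own z axis and vertical below 0.09 rad and angle between the x axis of dish and the y axis of mat, either way round below 0.17 rad and horizontal distance between seed_center and dish below 0.012 m and z of seed_center in the frame of dish below 0.026 m and linear speed of dish below 0.03 m/s and contact force between the fingers and dish above 1 N and contact force between dish and case_small below 0.05 N and contact force between dish and case_medium below 0.05 N and contact force between dish and case_large below 0.05 N and contact force between dish and mat below 0.05 N); the arm keeps its last pose, push and grip.
It fails at once if the seed rolls more than 25 mm from the middle of the dish (horizontal distance between seed_center and dish above 0.025 m).
It fails at once if the robot touches the seed (contact force between any of the arm, the fingers and seed above 0.1 N).
It fails at once if the dish is tilted more than 15 degrees (angle between dish's own z axis and vertical above 0.26 rad).
It fails at once if a pot, the jar, the wash bottle or the dibber is pushed more than 30 mm (distance of any of pot_a, pot_b, pot_c, jar, wash_bottle, dibber from where it was at the start of the episode above 0.03 m).
It also fails if it takes over 72 s, if anything falls off the work surface, if the arm or the gripper's body presses on something with over 40 N, if the wrist force passes 120 N, or if a joint passes its speed limit or range.

ROBOT

A 7-joint arm with a two-finger parallel gripper is mounted at the origin on the work surface. World frame = base frame: x ahead of the robot, y to its left, z up, the work surface at z = 0. Lengths are in m, angles in rad, forces in N, time in s.
With the tool pointing down it reaches from about 0.425 to 0.875 m from the base axis. Payload 4.7 kg.
Tool frame: the origin (TCP) lies midway between the tips of the shut fingers; the grasp point (between the pads) lies 19 mm behind it; x points along the fingers, z is the direction in which the jaws open and shut, and the axes are right-handed (so a half turn about x gives the same grasp; the last joint's range is limited). The gripper opens to 87 mm and grips with 3 to 60 N. Pads are 19 mm wide; open, the fingers measure 117 mm over their backs; the gripper's body (75 mm by 190 mm) begins 51 mm behind the grasp point.
Start: joints at [1.124, 0.321, -0.07, 1.45, 0.023, 1.371, -0.057], TCP at [0.289, -0.582, 0.223] pointing down, gripper open.
Joint ranges: [-2.86, 2.86], [-0.3, 2.09], [-1.38, 1.24], [0.06, 2.45], [-1.56, 4.7], [0.09, 2.05], [-2.69, 2.69]. Speed limits (rad/s): [2.57, 2.57, 3.14, 3.14, 3.14, 3.14, 3.14].

INTERFACE

Orientations are given as a rotation vector (axis times angle).
In Python, from bench import ctrl gives the robot as it stands.
- The arm moves only by the shell command python3 -m pendant 'ROWS' [OPENING] [FORCE]. ROWS is JSON, a list of rows, each an object with "travel": the shift along the tool's x, y, z in m, a list of three; "twist": the turn about the tool's x in rad. In form: [{"travel": [x, y, z], "twist": twist}, ...]. A call has 1 to 10 rows; each row is the pose to reach, as a shift and turn from the pose measured when the call began, along the tool's axes at that moment; what a row does not reach only later rows make up. A row lasts 1/8 s, in which the tool goes at most 62.5 mm and 10.7 degrees, less where a joint would pass 70% of its speed; a pose out of reach is approached as far as the arm can. A call with a gripper value outside its range is refused whole. OPENING is the opening, from -1 (shut) to 1 (fully open), so that 0 is half open, set as the call begins (- or left out, the last holds). The fingers move at their own pace and stop on an object; FORCE is the grip in N (left out, the last holds). Time passes only in rows, so rows that repeat a pose let the fingers close. It gives the time, the measured TCP pose, the force and the opening at its end, in the units of the state.
- ctrl.get_state(): the state, without advancing time (a new reading comes with each control period).
- ctrl.get_image(name): name is "scene" or "top"; returns the picture (400x640x3 uint8, red, green, blue); there is no depth.
- ctrl.camera_model(name): a dict with "K" (3x3 intrinsics, pixels), "distortion" ([k1, k2, p1, p2, k3] as OpenCV has them; the pictures are not rectified), "rvec" (rotation vector, rad) and "tvec" (3), from world to camera coordinates, as OpenCV has them. Camera axes: x right, y down, z forward; pixel columns grow to the right and rows downward; lengths in m; the calibration is good to about 2 mm. A picture is of the moment at which its call begins. camera_model takes no time and is no camera call.
- ctrl.close_job(): hands the job in, once; it reports no verdict.
The state is a dict: "time": time; "joint_positions": joint angles; "qd": joint speeds; "joint_torque": joint torques, N m; "position": TCP position; "tool_rot": TCP orientation; "ft_force": force on the tool from outside, world axes, zero at the start; "torque": the same for the moment, N m; "grip_width": opening from 0.0 (shut) to 1.0 (fully open).
Only numpy, scipy, OpenCV 4.12 (cv2) and the standard library are available. Lean on these libraries where they do the work, as an engineer would, in place of code of your own. Each camera call takes 0.05 s, during which the arm holds its last target.

## Working session

There is one attempt and no reset: what is moved stays moved. The work goes in short steps, Python scripts to look and compute and a shell command to move; the robot and the scene stay as the last step left them, time stands still between calls to the robot, and variables do not carry over. Pictures are saved under pics/ and viewed, and the job is handed in when it is done.

```bash
ls; mkdir -p pics
python3 - <<'E'
from bench import ctrl
import cv2
s=ctrl.get_state();print({k:(v if not hasattr(v,'round') or isinstance(v,float) else v) for k,v in s.items()})
for n in("scene","top"):
    im=ctrl.get_image(n);cv2.imwrite(f"pics/{n}0.png",im[:,:,::-1]);print(ctrl.camera_model(n))
E
```

```text
pics
{'time': 0.0, 'joint_positions': array([ 1.12411525,  0.32179765, -0.07008531,  1.45170309,  0.02262352,
        1.3708248 , -0.05690805]), 'qd': array([-0.00256421,  0.00144956,  0.00110182,  0.00209108,  0.0006346 ,
        0.0011973 , -0.00109356]), 'joint_torque': array([-6.54580867e-05, -4.91294789e+01, -4.04130695e-01, -3.12522089e+01,
       -6.39413833e-02,  4.38973715e-02,  1.72577943e-04]), 'position': array([ 0.28871141, -0.58171794,  0.22146391]), 'tool_rot': array([ 0.86439998,  1.39439466, -0.86289659]), 'ft_force': array([-0.18308642, -0.06512068, -0.14571011]), 'torque': array([-0.05596004,  0.045111  , -0.03776226]), 'grip_width': 1.0013271570948965}
{'K': array([[430.81223243,   0.        , 321.02744483],
       [  0.        , 430.81223243, 202.34404103],
       [  0.        ,   0.        ,   1.        ]]), 'distortion': array([-0.09553833,  0.        ,  0.        ,  0.        ,  0.        ]), 'rvec': array([ 0.97923408,  2.44283808, -1.04855357]), 'tvec': array([ 0.43618774, -0.25794033,  1.49643894])}
{'K': array([[441.14845652,   0.        , 320.38147732],
       [  0.        , 441.14845652, 193.52190757],
       [  0.        ,   0.        ,   1.        ]]), 'distortion': array([-0.05546209,  0.        ,  0.        ,  0.        ,  0.        ]), 'rvec': array([ 2.21164151, -2.16403539,  0.11819096]), 'tvec': array([-0.02307116,  0.61536666,  1.43924755])}
```

View pics/scene0.png

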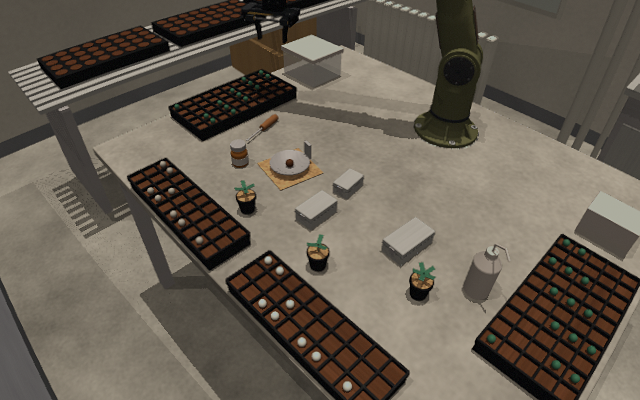

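View pics/top0.png

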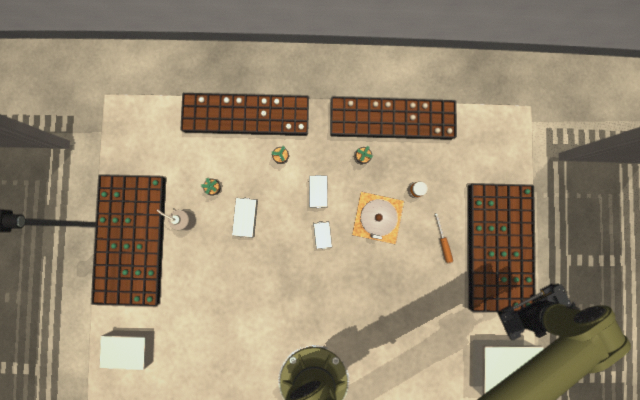

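The top view shows the large case near (245,217), medium (318,191), small (323,235) and the dish at (378,217) with its tab at the lower side. I'll enlarge these areas next.

Run:
```python
import cv2
im=cv2.imread("pics/top0.png")
for n,(x,y,w,h) in dict(L=(220,185,50,60),MS=(295,165,60,90),D=(345,180,65,70)).items():
    f=8 if n!="MS" else 6.5
    f=int(f)
    c=cv2.resize(im[y:y+h,x:x+w],None,fx=f,fy=f,interpolation=cv2.INTER_CUBIC)
    for i in range(0,w,10): cv2.putText(c,str(x+i),(i*f,10),0,.35,(0,0,255),1);cv2.line(c,(i*f,0),(i*f,h*f),(0,0,255),1) if 0 else None
    for i in range(0,h,10): cv2.putText(c,str(y+i),(0,i*f+4),0,.35,(255,0,0),1)
    cv2.imwrite(f"pics/c_{n}.png",c)
```

```text
(no output)
```

View pics/c_L.png

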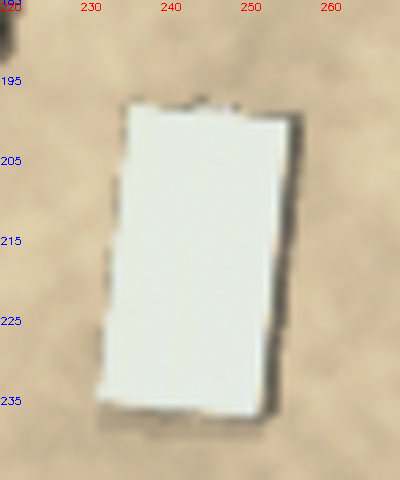

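View pics/c_MS.png

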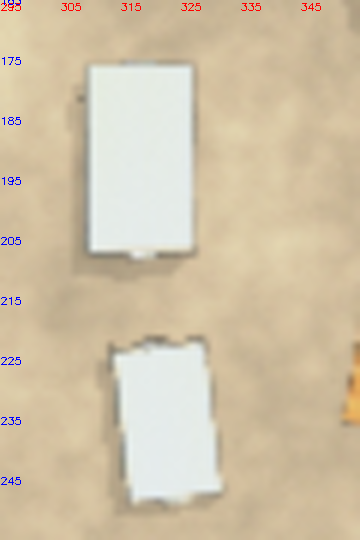

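View pics/c_D.png

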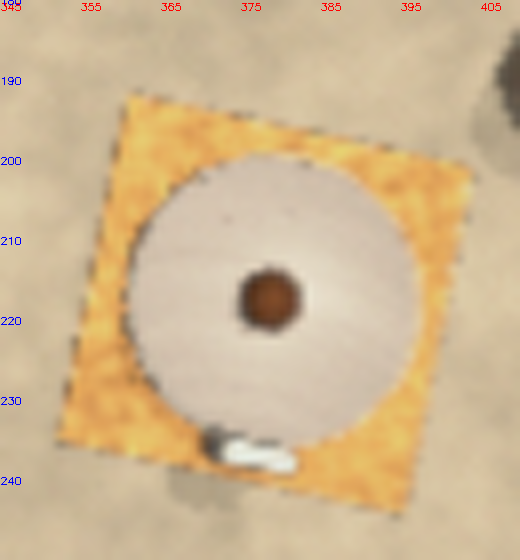

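```bash
cat > h.py <<'E'
import numpy as np, cv2
from bench import ctrl
from scipy.spatial.transform import Rotation as R
def world(name,px,z):
    m=ctrl.camera_model(name)
    p=cv2.undistortPoints(np.array(px,float).reshape(-1,1,2),m["K"],m["distortion"]).reshape(-1,2)
    Rm=cv2.Rodrigues(m["rvec"])[0]; c=-Rm.T@m["tvec"]
    d=np.c_[p,np.ones(len(p))]@Rm
    return (c+d*((np.asarray(z)-c[2])/d[:,2])[:,None])
def pix(name,P):
    m=ctrl.camera_model(name)
    return cv2.projectPoints(np.array(P,float).reshape(-1,1,3),m["rvec"],m["tvec"],m["K"],m["distortion"])[0].reshape(-1,2)
def box(im,roi,z,name="top",thr=205):
    x,y,w,h=roi
    g=cv2.resize(im[y:y+h,x:x+w].min(2),None,fx=8,fy=8,interpolation=cv2.INTER_CUBIC)
    cs,_=cv2.findContours((g>thr).astype(np.uint8),0,cv2.CHAIN_APPROX_NONE)
    c=max(cs,key=cv2.contourArea).reshape(-1,2)
    P=world(name,(c+.5)/8-.5+[x,y],z)[:,:2]
    (cx,cy),(a,b),t=cv2.minAreaRect((P*1000).astype(np.float32))
    if b>a: a,b,t=b,a,t+90
    t=(t+90)%180-90
    return np.round([cx,cy,a,b,t],1)
def tool():
    s=ctrl.get_state();r=R.from_rotvec(s["tool_rot"]).as_matrix()
    return s,np.array(s["position"]),r
E
python3 - <<'E'
from h import *
im=cv2.imread("pics/top0.png")[:,:,::-1]
for t in (185,195,205): print(t,[box(im,r,z,thr=t) for r,z in (((220,185,50,60),.045),((295,165,45,50),.045),((300,214,50,45),.040))])
print("mat",world("top",[(361,192),(403.5,202),(394.5,244),(352.5,235)],.004).round(4))
print("seed",world("top",[(378.3,217)],.004+.005+.0135).round(4))
print("tabtop",world("top",[(377,237)],.072).round(4))
s,p,r=tool();print(p.round(4));print(r.round(3))
c=ctrl.camera_model("top");Rm=cv2.Rodrigues(c["rvec"])[0];print(-Rm.T@c["tvec"])
E
```

```text
185 [array([532.9, 239.9, 125. ,  67.4,  -4.1]), array([621.2,  -1.6, 105.9,  56.4,   1.7]), array([478.7, -19.3,  86.3,  50.9,   7.6])]
195 [array([532.7, 239.7, 123.8,  66.2,  -4. ]), array([621.2,  -1.5, 105.1,  55.5,   1.7]), array([478.5, -19.3,  84.9,  49.9,   7.6])]
205 [array([532.5, 239.4, 122.3,  65.3,  -3.9]), array([621. ,  -1.4, 103.9,  54.5,   1.6]), array([478.4, -19.2,  83.2,  48.8,   7.8])]
mat [[ 0.626  -0.1475  0.004 ]
 [ 0.5952 -0.2926  0.004 ]
 [ 0.453  -0.2629  0.004 ]
 [ 0.4805 -0.1208  0.004 ]]
seed [[ 0.542  -0.2043  0.0225]]
tabtop [[ 0.476  -0.1932  0.072 ]]
[ 0.2888 -0.5818  0.2216]
[[-0.001  0.896  0.445]
 [ 0.002  0.445 -0.896]
 [-1.    -0.    -0.002]]
[0.48967015 0.02130295 1.48674519]
```

```bash
cat >> h.py <<'E'
def go(x,y,z,jaw=None):
    "delta in tool axes to TCP target; jaw yaw in deg (mod 180)"
    s,p,r=tool()
    d=r.T@(np.array([x,y,z])-p)
    a=np.degrees(np.arctan2(r[1,2],r[0,2])); tw=None
    if jaw is not None: tw=-np.radians((jaw-a+90)%180-90)
    print("t",round(s["time"],2),"p",p.round(4),"jaw",a.round(1),"down",r[2,0].round(4),"q",np.round(s["joint_positions"],2),"f",np.round(s["ft_force"],1),"w",round(s["grip_width"],3))
    print("travel",d.round(4),"twist",tw)
E
python3 -c "
from h import *
go(.621,-.0015,.2216,91.7)"
python3 -m pendant '[{"travel":[0,0.07,-0.045],"twist":0.1},{"travel":[0,0.556,-0.372],"twist":0.431},{"travel":[0,0.556,-0.372],"twist":0.431},{"travel":[0,0.556,-0.372],"twist":0.431},{"travel":[0,0.556,-0.372],"twist":0.431},{"travel":[0,0.556,-0.372],"twist":0.431},{"travel":[0,0.556,-0.372],"twist":0.431},{"travel":[0,0.556,-0.372],"twist":0.431},{"travel":[0,0.556,-0.372],"twist":0.431},{"travel":[0,0.556,-0.372],"twist":0.431}]' 1
python3 -c "
from h import *
go(.621,-.0015,.1,91.7)"
```

```text
t 0.1 p [ 0.2888 -0.5818  0.2216] jaw -63.6 down -1.0 q [ 1.12  0.32 -0.07  1.45  0.02  1.37 -0.06] f [-0.5 -0.7 -0. ] w 0.999
travel [ 0.0006  0.5556 -0.372 ] twist 0.43109329142881997
time: 1.35
position: [0.5992, -0.0394, 0.2218]
tool_rot: [1.188, 1.225, -1.188]
ft_force: [0.7, -0.6, -0.1]
grip_width: 1.0
t 1.35 p [ 0.5992 -0.0394  0.2218] jaw -88.3 down -1.0 q [ 0.41  0.25 -0.46  1.57  0.11  1.35 -1.6 ] f [ 0.7 -0.6 -0.1] w 1.0
travel [ 0.1219  0.023  -0.0371] twist -0.0003352766716350156
```

```bash
python3 -m pendant '[{"travel":[0.04,0.023,-0.037],"twist":0},{"travel":[0.1,0.023,-0.037],"twist":0},{"travel":[0.12,0.023,-0.037],"twist":0},{"travel":[0.12,0.023,-0.037],"twist":0}]'
python3 - <<'E'
from h import *
go(.621,-.0015,.014,91.7)
for n in("scene","top"): cv2.imwrite(f"pics/{n}1.png",ctrl.get_image(n)[:,:,::-1])
im=cv2.imread("pics/scene1.png");cv2.imwrite("pics/s1.png",cv2.resize(im[130:280,240:400],None,fx=4,fy=4))
E
```

```text
time: 1.85
position: [0.62, -0.0028, 0.1008]
tool_rot: [1.187, 1.226, -1.191]
ft_force: [0.9, -0.5, 1.1]
grip_width: 1.006
t 1.85 p [ 0.62   -0.0028  0.1008] jaw -88.4 down -1.0 q [ 0.33  0.38 -0.46  1.66  0.18  1.15 -1.71] f [ 0.9 -0.5  1.1] w 1.006
travel [ 0.0868  0.0014 -0.0011] twist -0.0017143315866488922
```

View pics/s1.png

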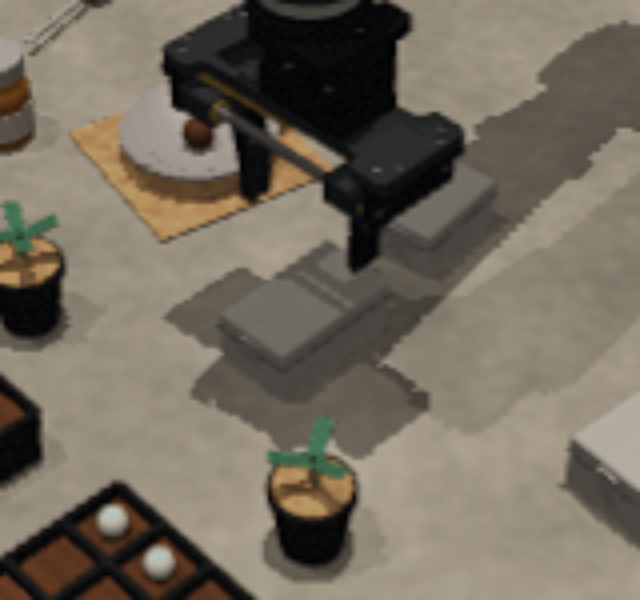

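The fingers straddle the medium case, with its top at about (300,305) in the crop, so I'm descending.

```bash
python3 -m pendant '[{"travel":[0.03,0.001,-0.001],"twist":0},{"travel":[0.07,0.001,-0.001],"twist":0},{"travel":[0.087,0.001,-0.001],"twist":0},{"travel":[0.087,0.001,-0.001],"twist":0}]'
python3 -m pendant '[{"travel":[0,0,0],"twist":0},{"travel":[0,0,0],"twist":0},{"travel":[0,0,0],"twist":0},{"travel":[0,0,0],"twist":0},{"travel":[0,0,0],"twist":0},{"travel":[0,0,0],"twist":0}]' -1 30
python3 -c "
from h import *
go(.533,.24,.18,-4.1+90)"
```

```text
time: 2.45
position: [0.6238, -0.0019, 0.0176]
tool_rot: [1.191, 1.221, -1.187]
ft_force: [0.1, 0.4, -0.2]
grip_width: 1.0
time: 3.2
position: [0.6243, -0.0014, 0.0183]
tool_rot: [1.191, 1.221, -1.186]
ft_force: [-1.2, 0.9, 5.1]
grip_width: 0.685
t 3.2 p [ 0.6243 -0.0014  0.0183] jaw -88.4 down -1.0 q [ 0.31  0.48 -0.44  1.71  0.23  1.   -1.75] f [-1.2  0.9  5.1] w 0.685
travel [-0.1617 -0.0842 -0.244 ] twist 0.09879873630390612
```

```bash
python3 -m pendant '[{"travel":[-0.02,0,0],"twist":0},{"travel":[-0.07,0,0],"twist":0},{"travel":[-0.12,0,0],"twist":0},{"travel":[-0.12,-0.03,-0.06],"twist":0.03},{"travel":[-0.12,-0.05,-0.12],"twist":0.06},{"travel":[-0.12,-0.07,-0.18],"twist":0.1},{"travel":[-0.12,-0.084,-0.235],"twist":0.1},{"travel":[-0.12,-0.084,-0.244],"twist":0.1},{"travel":[-0.12,-0.084,-0.244],"twist":0.1}]'
python3 - <<'E'
from h import *
go(.536,.24,.063,85.9)
for n in("scene","top"): cv2.imwrite(f"pics/{n}2.png",ctrl.get_image(n)[:,:,::-1])
a=cv2.imread("pics/scene2.png")[150:300,340:480];b=cv2.imread("pics/top2.png")[160:310,190:330]
cv2.imwrite("pics/s2.png",cv2.resize(np.vstack([a,b]) if 0 else np.hstack([a,b]),None,fx=2.8,fy=2.8,interpolation=2))
E
```

```text
time: 4.32
position: [0.5327, 0.2403, 0.1382]
tool_rot: [1.262, 1.173, -1.259]
ft_force: [1.1, -0.7, -3.7]
grip_width: 0.685
t 4.33 p [0.5327 0.2403 0.1382] jaw -94.0 down -1.0 q [ 0.03  0.29 -0.59  1.71  0.17  1.19 -2.24] f [ 1.1 -0.7 -3.7] w 0.685
travel [0.0753 0.0031 0.0001] twist 0.0009831807322790529
```

View pics/s2.png

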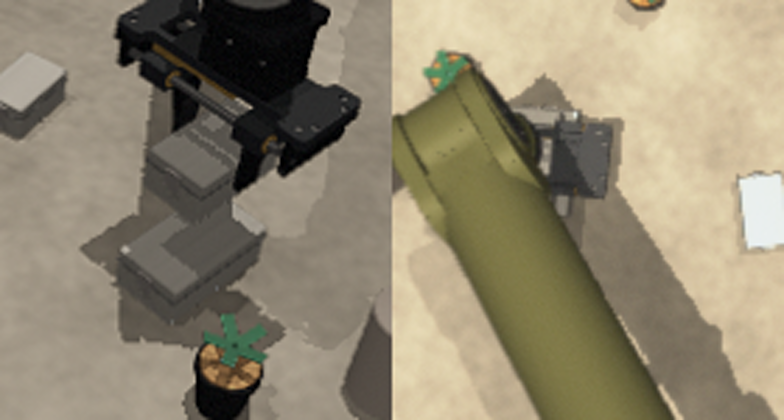

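The medium case hangs level above the large one. I'm lowering it.

```bash
python3 -m pendant '[{"travel":[0.02,0.003,0],"twist":0},{"travel":[0.045,0.003,0],"twist":0},{"travel":[0.06,0.003,0],"twist":0},{"travel":[0.066,0.003,0],"twist":0},{"travel":[0.068,0.003,0],"twist":0},{"travel":[0.068,0.003,0],"twist":0}]'
python3 -c "
from h import *
go(.536,.24,.0635,85.9)"
```

```text
time: 5.18
position: [0.5375, 0.2377, 0.0706]
tool_rot: [1.266, 1.17, -1.262]
ft_force: [0.0, 0.5, -3.7]
grip_width: 0.69
t 5.17 p [0.5375 0.2377 0.0706] jaw -94.3 down -1.0 q [ 0.02  0.36 -0.57  1.77  0.22  1.07 -2.28] f [ 0.   0.5 -3.7] w 0.69
travel [ 0.0071 -0.0017 -0.0022] twist -0.003605692795903257
```

```bash
python3 -m pendant '[{"travel":[0.003,-0.001,-0.002],"twist":0},{"travel":[0.006,-0.001,-0.002],"twist":0},{"travel":[0.007,-0.001,-0.002],"twist":0},{"travel":[0.007,-0.001,-0.002],"twist":0}]'
python3 - <<'E'
from h import *
go(.536,.24,.0635,85.9)
cv2.imwrite(f"pics/scene3.png",ctrl.get_image("scene")[:,:,::-1])
a=cv2.imread("pics/scene3.png")[190:290,360:460]
cv2.imwrite("pics/s3.png",cv2.resize(a,None,fx=5.5,fy=5.5,interpolation=2))
E
```

```text
time: 5.68
position: [0.5367, 0.2397, 0.0636]
tool_rot: [1.266, 1.17, -1.262]
ft_force: [-0.3, -0.2, -3.9]
grip_width: 0.689
t 5.67 p [0.5367 0.2397 0.0636] jaw -94.3 down -1.0 q [ 0.01  0.37 -0.57  1.77  0.23  1.06 -2.29] f [-0.3 -0.2 -3.9] w 0.689
travel [ 0.0001 -0.0008 -0.0003] twist -0.0036659255211326743
```

View pics/s3.png

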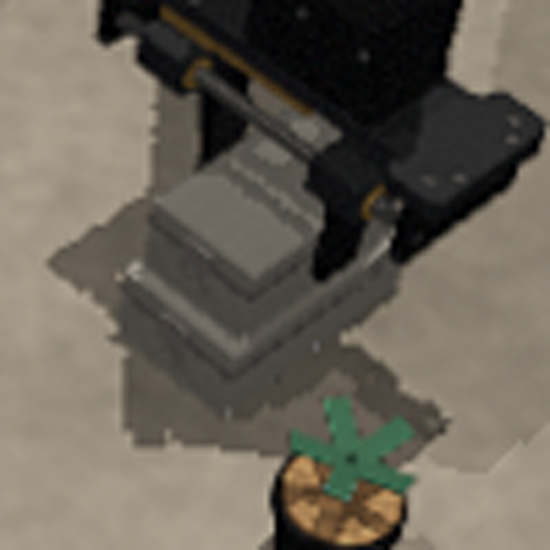

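```bash
python3 -m pendant '[{"travel":[0.0015,-0.001,0],"twist":0},{"travel":[0.0025,-0.001,0],"twist":0},{"travel":[0.0025,-0.001,0],"twist":0}]'
python3 -c "
from h import *
go(.536,.24,.0635,85.9)"
```

```text
time: 6.1
position: [0.5367, 0.2397, 0.0633]
tool_rot: [1.267, 1.168, -1.26]
ft_force: [-3.0, -2.4, 7.7]
grip_width: 0.687
t 6.1 p [0.5367 0.2397 0.0633] jaw -94.3 down -1.0 q [ 0.01  0.37 -0.57  1.78  0.23  1.05 -2.29] f [-3.  -2.4  7.7] w 0.687
travel [-0.0002 -0.0008 -0.0002] twist -0.004127241181493908
```

In contact now: fz went from -3.9 to +7.7 N. I'll back off slightly, release and rise.

```bash
python3 -m pendant '[{"travel":[0,0,0],"twist":0},{"travel":[0,0,0],"twist":0},{"travel":[0,0,0],"twist":0},{"travel":[0,0,0],"twist":0},{"travel":[0,0,0],"twist":0}]' 1
python3 -m pendant '[{"travel":[-0.02,0,0],"twist":0},{"travel":[-0.06,0,0],"twist":0},{"travel":[-0.10,0,0],"twist":0},{"travel":[-0.12,0,0],"twist":0},{"travel":[-0.12,0,0],"twist":0}]'
python3 -c "
from h import *
go(.4785,-.0193,.17,97.7)"
```

```text
time: 6.72
position: [0.5367, 0.2397, 0.0632]
tool_rot: [1.267, 1.168, -1.261]
ft_force: [-0.1, -0.6, -0.0]
grip_width: 0.994
time: 7.35
position: [0.5369, 0.2403, 0.185]
tool_rot: [1.269, 1.166, -1.258]
ft_force: [-0.7, 0.7, 0.5]
grip_width: 0.997
t 7.35 p [0.5369 0.2403 0.185 ] jaw -94.3 down -1.0 q [ 0.04  0.26 -0.6   1.65  0.15  1.27 -2.23] f [-0.7  0.7  0.5] w 0.997
travel [ 0.0144 -0.0387  0.2633] twist -0.21007011183748664
```

```bash
python3 -m pendant '[{"travel":[0,-0.005,0.04],"twist":-0.05},{"travel":[0.0,-0.02,0.10],"twist":-0.12},{"travel":[0.0,-0.025,0.16],"twist":-0.21},{"travel":[0.0,-0.035,0.22],"twist":-0.21},{"travel":[0.014,-0.039,0.263],"twist":-0.21},{"travel":[0.03,-0.039,0.263],"twist":-0.21},{"travel":[0.07,-0.039,0.263],"twist":-0.21},{"travel":[0.07,-0.039,0.263],"twist":-0.21},{"travel":[0.07,-0.039,0.263],"twist":-0.21}]'
python3 - <<'E'
from h import *
go(.4785,-.0193,.014,97.7)
for n in("scene","top"): cv2.imwrite(f"pics/{n}4.png",ctrl.get_image(n)[:,:,::-1])
im=cv2.imread("pics/top4.png")
print("L",box(im[:,:,::-1],(220,185,50,60),.09))
cv2.imwrite("pics/s4.png",cv2.resize(np.hstack([cv2.imread("pics/scene4.png")[130:280,300:450],im[150:300,200:340]]),None,fx=2.7,fy=2.7,interpolation=2))
E
```

```text
time: 8.48
position: [0.479, -0.018, 0.1147]
tool_rot: [1.113, 1.264, -1.102]
ft_force: [-0.1, -0.8, 1.0]
grip_width: 0.999
t 8.47 p [ 0.479  -0.018   0.1147] jaw -82.2 down -1.0 q [ 0.41  0.06 -0.44  1.99  0.03  1.09 -1.47] f [-0.1 -0.8  1. ] w 0.999
travel [ 0.1006 -0.0015  0.0012] twist 0.0014485506321495637
L [529.5 236.5 116.5  67.4  -2. ]
```

View pics/s4.png

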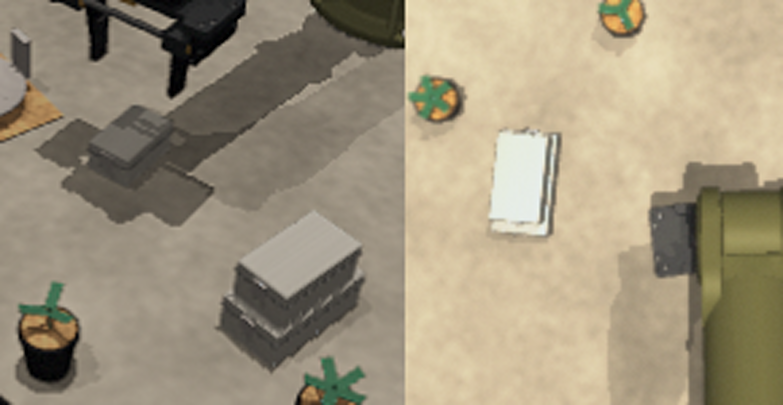

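Run:
```python
from h import *
for n,(x,y,w,h) in dict(top=(222,190,48,56),scene=(372,200,70,75)).items():
    im=cv2.imread(f"pics/{n}4.png").copy()
    f=8;c=cv2.resize(im[y:y+h,x:x+w],None,fx=f,fy=f,interpolation=2)
    for yaw,cx,cy,z,l,wd,col in((-4.1,.5328,.2398,.045,.124,.068,(0,0,255)),(-4.3,.534,.2397,.09,.104,.06,(0,200,0))):
        a=np.radians(yaw);q=np.array([[1,1],[1,-1],[-1,-1],[-1,1]])*[l/2,wd/2]
        P=np.c_[q@np.array([[np.cos(a),np.sin(a)],[-np.sin(a),np.cos(a)]])+[cx,cy],np.full(4,z)]
        u=((pix(n,P)-[x,y]+.5)*f).astype(int)
        cv2.polylines(c,[u],True,col,1)
    cv2.imwrite(f"pics/ov_{n}.png",c)
```

```text
(no output)
```

View pics/ov_top.png

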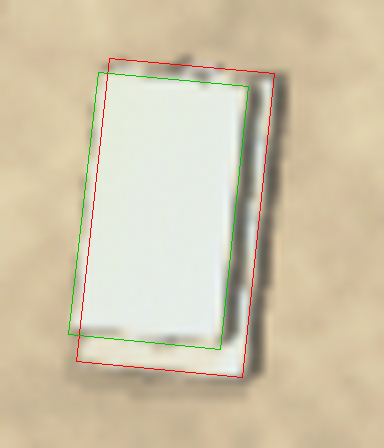

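View pics/ov_scene.png

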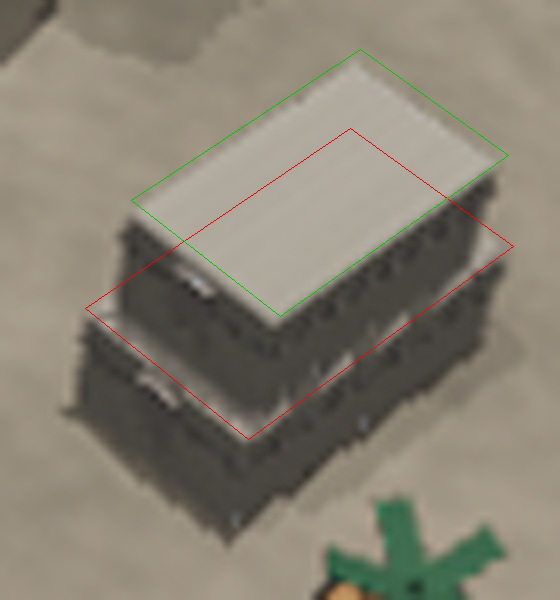

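The overlays match in both views, with the medium case centred within about 2 mm. Next is the small case.

```bash
python3 -m pendant '[{"travel":[0.03,-0.001,0.001],"twist":0},{"travel":[0.07,-0.001,0.001],"twist":0},{"travel":[0.1,-0.001,0.001],"twist":0},{"travel":[0.102,-0.001,0.001],"twist":0},{"travel":[0.102,-0.001,0.001],"twist":0}]'
python3 -m pendant '[{"travel":[0,0,0],"twist":0},{"travel":[0,0,0],"twist":0},{"travel":[0,0,0],"twist":0},{"travel":[0,0,0],"twist":0},{"travel":[0,0,0],"twist":0},{"travel":[0,0,0],"twist":0},{"travel":[0,0,0],"twist":0}]' -1 30
python3 -c "
from h import *
go(.534,.2397,.19,-4.2+90)"
```

```text
time: 9.2
position: [0.4814, -0.0194, 0.0151]
tool_rot: [1.115, 1.26, -1.1]
ft_force: [0.3, 1.1, 0.4]
grip_width: 1.001
time: 10.07
position: [0.4814, -0.0193, 0.0152]
tool_rot: [1.115, 1.26, -1.1]
ft_force: [-1.8, 1.3, 2.9]
grip_width: 0.592
t 10.07 p [ 0.4814 -0.0193  0.0152] jaw -82.2 down -0.9999 q [ 0.39  0.2  -0.43  2.07  0.11  0.88 -1.54] f [-1.8  1.3  2.9] w 0.592
travel [-0.174   0.0893 -0.2492] twist 0.20868278341014243
```

```bash
python3 -m pendant '[{"travel":[-0.02,0,0],"twist":0},{"travel":[-0.07,0,0],"twist":0},{"travel":[-0.12,0,-0.01],"twist":0},{"travel":[-0.155,0.02,-0.06],"twist":0.05},{"travel":[-0.174,0.04,-0.11],"twist":0.1},{"travel":[-0.174,0.06,-0.16],"twist":0.15},{"travel":[-0.174,0.08,-0.21],"twist":0.209},{"travel":[-0.174,0.092,-0.245],"twist":0.209},{"travel":[-0.174,0.092,-0.249],"twist":0.209},{"travel":[-0.174,0.092,-0.249],"twist":0.209}]'
python3 -c "
from h import *
go(.537,.2394,.107,85.8)"
```

```text
time: 11.32
position: [0.5362, 0.239, 0.189]
tool_rot: [1.268, 1.165, -1.255]
ft_force: [0.0, -0.0, -2.1]
grip_width: 0.596
t 11.32 p [0.5362 0.239  0.189 ] jaw -94.2 down -0.9999 q [ 0.08  0.26 -0.64  1.65  0.17  1.28 -2.24] f [ 0.  -0.  -2.1] w 0.596
travel [ 0.082  -0.0002 -0.0004] twist -2.5141134178557444e-05
```

```bash
python3 -m pendant '[{"travel":[0.03,0,0],"twist":0},{"travel":[0.06,0,0],"twist":0},{"travel":[0.075,0,0],"twist":0},{"travel":[0.08,0,0],"twist":0},{"travel":[0.08,0,0],"twist":0}]'
python3 - <<'E'
from h import *
go(.537,.2394,.1045,85.8)
cv2.imwrite(f"pics/scene5.png",ctrl.get_image("scene")[:,:,::-1])
a=cv2.imread("pics/scene5.png")[170:280,360:460]
cv2.imwrite("pics/s5.png",cv2.resize(a,None,fx=5,fy=5,interpolation=2))
E
```

```text
time: 11.95
position: [0.5376, 0.2387, 0.1096]
tool_rot: [1.269, 1.164, -1.254]
ft_force: [1.1, 0.7, -2.2]
grip_width: 0.598
t 11.95 p [0.5376 0.2387 0.1096] jaw -94.2 down -0.9999 q [ 0.06  0.33 -0.63  1.74  0.22  1.13 -2.27] f [ 1.1  0.7 -2.2] w 0.598
travel [ 0.0051 -0.0007 -0.0006] twist -0.0006481476939074201
```

View pics/s5.png

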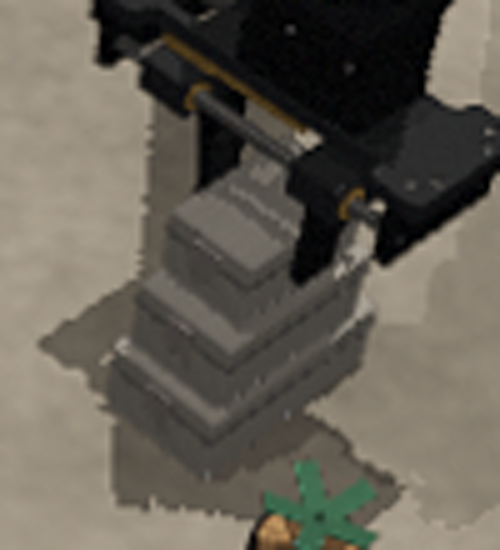

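```bash
python3 -m pendant '[{"travel":[0.002,0,0],"twist":0},{"travel":[0.004,-0.001,0],"twist":0},{"travel":[0.0055,-0.001,0],"twist":0},{"travel":[0.006,-0.001,0],"twist":0}]'
python3 -c "
from h import *
go(.537,.2394,.1045,85.8)"
```

```text
time: 12.5
position: [0.537, 0.2392, 0.1052]
tool_rot: [1.269, 1.163, -1.253]
ft_force: [-2.7, -1.0, 6.3]
grip_width: 0.594
t 12.5 p [0.537  0.2392 0.1052] jaw -94.2 down -0.9999 q [ 0.06  0.33 -0.63  1.74  0.22  1.13 -2.28] f [-2.7 -1.   6.3] w 0.594
travel [ 0.0007  0.     -0.0002] twist -0.00030658944228307476
```

```bash
python3 -m pendant '[{"travel":[0,0,0],"twist":0},{"travel":[0,0,0],"twist":0},{"travel":[0,0,0],"twist":0},{"travel":[0,0,0],"twist":0},{"travel":[0,0,0],"twist":0}]' 1
python3 -m pendant '[{"travel":[-0.02,0,0],"twist":0},{"travel":[-0.06,0,0],"twist":0},{"travel":[-0.10,0,0],"twist":0},{"travel":[-0.12,0,0],"twist":0},{"travel":[-0.12,0,0],"twist":0}]'
python3 -c "
from h import *
go(.476,-.193,.21,-11)"
```

```text
time: 13.12
position: [0.537, 0.2392, 0.1052]
tool_rot: [1.269, 1.163, -1.253]
ft_force: [0.0, 0.5, -1.1]
grip_width: 0.985
time: 13.75
position: [0.5361, 0.2399, 0.227]
tool_rot: [1.272, 1.162, -1.25]
ft_force: [-0.6, 0.2, -1.0]
grip_width: 0.998
t 13.75 p [0.5361 0.2399 0.227 ] jaw -94.2 down -0.9999 q [ 0.09  0.23 -0.65  1.6   0.15  1.34 -2.22] f [-0.6  0.2 -1. ] w 0.998
travel [ 0.0159 -0.0284  0.4361] twist -1.4523797528636584
```

```bash
python3 -m pendant '[{"travel":[0,0,0.04],"twist":-0.15},{"travel":[0,-0.005,0.1],"twist":-0.32},{"travel":[0,-0.01,0.16],"twist":-0.5},{"travel":[0,-0.015,0.22],"twist":-0.68},{"travel":[0,-0.02,0.28],"twist":-0.86},{"travel":[0,-0.022,0.34],"twist":-1.04},{"travel":[0,-0.025,0.4],"twist":-1.22},{"travel":[0.01,-0.028,0.436],"twist":-1.4},{"travel":[0.02,-0.028,0.436],"twist":-1.452},{"travel":[0.03,-0.028,0.436],"twist":-1.452}]' -0.2
python3 - <<'E'
from h import *
for n in("scene","top"): cv2.imwrite(f"pics/{n}6.png",ctrl.get_image(n)[:,:,::-1])
go(.476,-.193,.12,-11)
for n,(x,y,w,h) in dict(top=(222,190,48,56),scene=(372,185,70,90)).items():
    im=cv2.imread(f"pics/{n}6.png").copy()
    f=7;c=cv2.resize(im[y:y+h,x:x+w],None,fx=f,fy=f,interpolation=2)
    for yaw,cx,cy,z,l,wd,col in((-4.1,.5328,.2398,.045,.124,.068,(0,0,255)),(-4.3,.534,.2397,.09,.104,.06,(0,200,0)),(-4.3,.534,.2395,.13,.084,.052,(255,0,0))):
        a=np.radians(yaw);q=np.array([[1,1],[1,-1],[-1,-1],[-1,1]])*[l/2,wd/2]
        P=np.c_[q@np.array([[np.cos(a),np.sin(a)],[-np.sin(a),np.cos(a)]])+[cx,cy],np.full(4,z)]
        u=((pix(n,P)-[x,y]+.5)*f).astype(int)
        cv2.polylines(c,[u],True,col,1)
    cv2.imwrite(f"pics/ov2_{n}.png",c)
a=cv2.imread("pics/ov2_top.png");b=cv2.imread("pics/ov2_scene.png")[:560]
a=cv2.copyMakeBorder(a,0,max(0,b.shape[0]-a.shape[0]),0,0,0)[:b.shape[0]]
cv2.imwrite("pics/ov2.png",cv2.resize(np.hstack([a,b]),None,fx=.9,fy=.9))
cv2.imwrite("pics/s6.png",np.hstack([cv2.resize(cv2.imread("pics/scene6.png")[110:200,240:340],None,fx=4,fy=4,interpolation=2),cv2.resize(cv2.imread("pics/top6.png")[170:260,335:435],None,fx=4,fy=4,interpolation=2)]))
E
```

```text
time: 15.0
position: [0.475, -0.1941, 0.1935]
tool_rot: [0.157, 1.552, -0.153]
ft_force: [0.6, 0.6, -0.4]
grip_width: 0.4
t 15.1 p [ 0.4756 -0.1911  0.1936] jaw -11.1 down -0.9999 q [ 0.67  0.05 -0.34  1.83  0.01  1.25  0.13] f [0.6 0.2 0.2] w 0.402
travel [ 0.0735 -0.0021 -0.0001] twist -0.0025318936561119325
```

View pics/ov2.png

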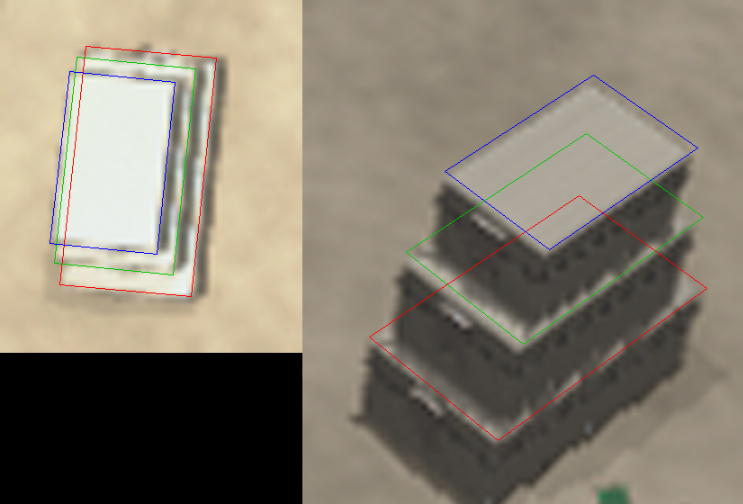

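View pics/s6.png

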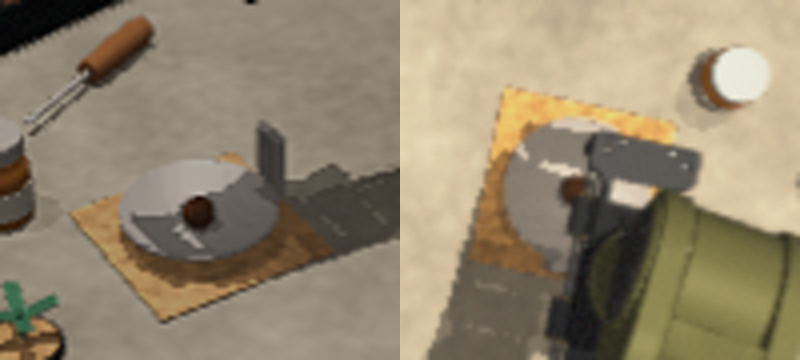

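The three cases are square in both views, within about 2 mm. Before descending onto the tab I'm projecting the expected fingertips into the scene image.

Run:
```python
from h import *
a=np.radians(-11);u=np.array([np.cos(a),np.sin(a),0]);v=np.array([-u[1],u[0],0])
dc=np.array([.5395,-.205,.004])
print("tab top corners scene",pix("scene",[dc-.065*u+[0,0,.068]+s*.015*v for s in(1,-1)]).round(1),"top",pix("top",[dc-.065*u+[0,0,.068]+s*.015*v for s in(1,-1)]).round(1))
print("seed",pix("scene",[dc+[0,0,.018]]).round(1),pix("top",[dc+[0,0,.018]]).round(1))
s,p,r=tool()
for n in("scene","top"): print(n,"tcp",pix(n,[p]).round(1),"fing",pix(n,[p+.0175*r[:,2],p-.0175*r[:,2]]).round(1),"body",pix(n,[p-.07*r[:,0]+.095*r[:,2],p-.07*r[:,0]-.095*r[:,2]]).round(1))
im=cv2.imread("pics/scene6.png");cv2.imwrite("pics/s6b.png",cv2.resize(im[60:200,240:380],None,fx=4,fy=4,interpolation=2))
```

```text
tab top corners scene [[310.8 144.4]
 [305.6 139.5]] top [[372.3 236.1]
 [381.4 238.1]]
seed [[290.2 162. ]] [[378.5 217.8]]
scene tcp [[308.2 107.1]] fing [[303.  108.7]
 [313.5 105.5]] body [[277.7  93.4]
 [336.8  76.7]]
top tcp [[382.5 237.7]] fing [[383.8 231.8]
 [381.3 243.5]] body [[393.6 204.9]
 [379.7 272.1]]
```

View pics/s6b.png

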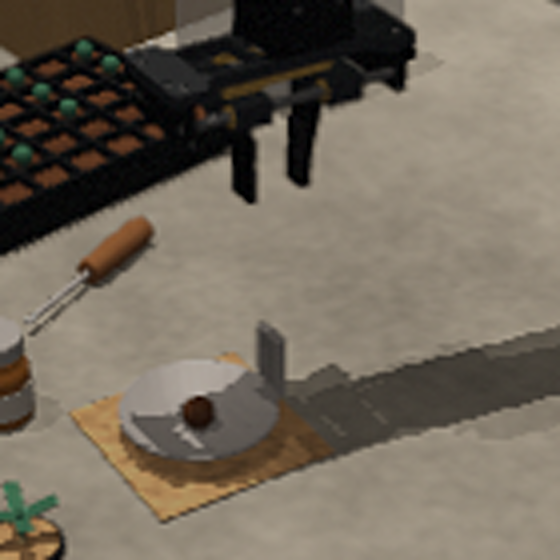

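```bash
python3 -m pendant '[{"travel":[0.03,-0.001,0],"twist":0},{"travel":[0.07,-0.0015,0],"twist":0},{"travel":[0.1,-0.0015,0],"twist":0},{"travel":[0.11,-0.0015,0],"twist":0},{"travel":[0.11,-0.0015,0],"twist":0}]'
python3 - <<'E'
from h import *
for n in("scene","top"): cv2.imwrite(f"pics/{n}7.png",ctrl.get_image(n)[:,:,::-1])
go(.4757,-.1926,.038,-11)
im=cv2.imread("pics/scene7.png");cv2.imwrite("pics/s7.png",cv2.resize(im[110:190,260:340],None,fx=7,fy=7,interpolation=2))
E
```

```text
time: 15.72
position: [0.477, -0.1913, 0.0837]
tool_rot: [0.155, 1.553, -0.148]
ft_force: [0.3, 0.2, -0.0]
grip_width: 0.4
t 15.82 p [ 0.4779 -0.1922  0.085 ] jaw -11.1 down -0.9999 q [ 0.66  0.16 -0.34  1.95  0.06  1.03  0.09] f [-0.5  0.5 -0.4] w 0.399
travel [ 0.0469 -0.0011 -0.0028] twist -0.0023440076394371755
```

View pics/s7.png

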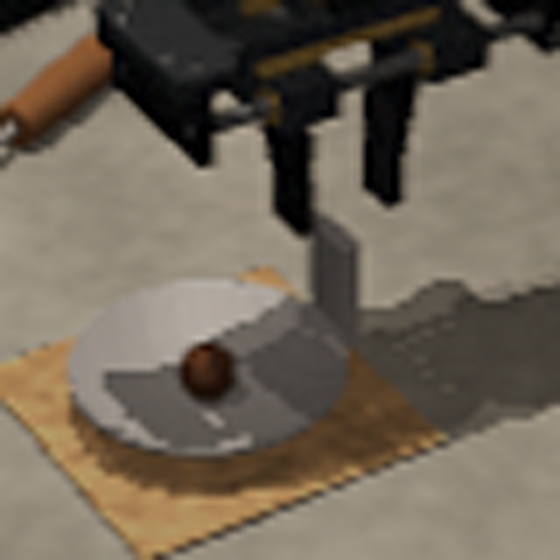

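The fingers straddle the tab, tips at about (300,230) and (385,200) against the tab top at (335,230). Descending now.

```bash
python3 -m pendant '[{"travel":[0.015,-0.001,-0.002],"twist":0},{"travel":[0.03,-0.001,-0.003],"twist":0},{"travel":[0.045,-0.001,-0.003],"twist":0},{"travel":[0.048,-0.001,-0.003],"twist":0},{"travel":[0.048,-0.001,-0.003],"twist":0}]'
python3 -m pendant '[{"travel":[0,0,0],"twist":0},{"travel":[0,0,0],"twist":0},{"travel":[0,0,0],"twist":0}]' -0.6
python3 - <<'E'
from h import *
for n in("scene","top"): cv2.imwrite(f"pics/{n}8.png",ctrl.get_image(n)[:,:,::-1])
go(.4757,-.1926,.038,-11)
im=cv2.imread("pics/scene8.png");cv2.imwrite("pics/s8.png",cv2.resize(im[110:190,260:340],None,fx=7,fy=7,interpolation=2))
E
```

```text
time: 16.45
position: [0.4753, -0.1923, 0.0365]
tool_rot: [0.155, 1.551, -0.149]
ft_force: [-0.1, -0.6, -0.5]
grip_width: 0.397
time: 16.82
position: [0.4756, -0.1925, 0.0368]
tool_rot: [0.155, 1.551, -0.15]
ft_force: [0.8, -0.2, 0.6]
grip_width: 0.217
t 16.93 p [ 0.4755 -0.1924  0.0367] jaw -11.1 down -0.9999 q [ 0.65  0.22 -0.34  1.99  0.08  0.93  0.07] f [ 0.9 -0.5  0.2] w 0.204
travel [-0.0013 -0.0001  0.0003] twist -0.0023135454252429972
```

View pics/s8.png

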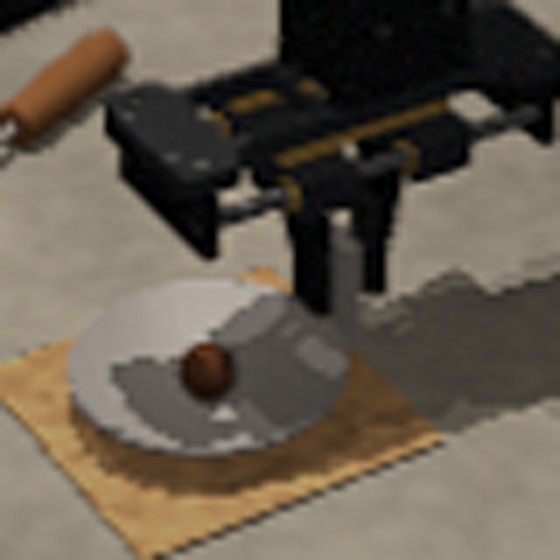

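```bash
python3 -m pendant '[{"travel":[0,0,0],"twist":0},{"travel":[0,0,0],"twist":0}]' -0.72 5
python3 -m pendant '[{"travel":[0,0,0],"twist":0},{"travel":[0,0,0],"twist":0},{"travel":[0,0,0],"twist":0},{"travel":[0,0,0],"twist":0}]' -1 10
python3 -m pendant '[{"travel":[0,0,0],"twist":0},{"travel":[0,0,0],"twist":0},{"travel":[0,0,0],"twist":0}]' -1 45
python3 - <<'E'
from h import *
for n in("scene","top"): cv2.imwrite(f"pics/{n}9.png",ctrl.get_image(n)[:,:,::-1])
go(.4757,-.1926,.038,-11)
im=cv2.imread("pics/scene9.png");cv2.imwrite("pics/s9.png",cv2.resize(im[110:190,260:340],None,fx=7,fy=7,interpolation=2))
E
```

```text
time: 17.18
position: [0.4758, -0.1925, 0.0368]
tool_rot: [0.155, 1.55, -0.149]
ft_force: [0.3, 0.2, -0.3]
grip_width: 0.149
time: 17.68
position: [0.4754, -0.1923, 0.0366]
tool_rot: [0.155, 1.551, -0.149]
ft_force: [-1.0, -0.3, -0.3]
grip_width: 0.117
time: 18.05
position: [0.4754, -0.1923, 0.0366]
tool_rot: [0.155, 1.551, -0.149]
ft_force: [-0.1, -0.2, -1.9]
grip_width: 0.112
t 18.15 p [ 0.4754 -0.1923  0.0366] jaw -11.1 down -0.9999 q [ 0.65  0.22 -0.34  1.99  0.08  0.93  0.08] f [ 0.3 -0.5 -1.9] w 0.115
travel [-0.0014 -0.0002  0.0004] twist -0.002283732449642808
```

View pics/s9.png

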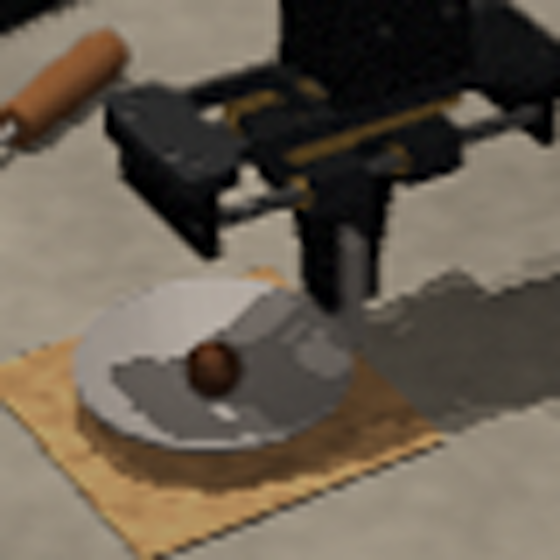

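Gripped; the seed is still centred. Lifting gently.

```bash
python3 -m pendant '[{"travel":[-0.001,0,0],"twist":0},{"travel":[-0.003,0,0],"twist":0},{"travel":[-0.006,0,0],"twist":0},{"travel":[-0.01,0,0],"twist":0},{"travel":[-0.015,0,0],"twist":0},{"travel":[-0.021,0,0],"twist":0},{"travel":[-0.027,0,0],"twist":0},{"travel":[-0.032,0,0],"twist":0},{"travel":[-0.034,0,0],"twist":0},{"travel":[-0.035,0,0],"twist":0}]'
python3 - <<'E'
from h import *
for n in("scene","top"): cv2.imwrite(f"pics/{n}10.png",ctrl.get_image(n)[:,:,::-1])
go(.4757,-.1926,.22,-11)
im=cv2.imread("pics/scene10.png");cv2.imwrite("pics/s10.png",cv2.resize(im[90:180,250:340],None,fx=6,fy=6,interpolation=2))
E
```

```text
time: 19.4
position: [0.4748, -0.1924, 0.0716]
tool_rot: [0.155, 1.551, -0.149]
ft_force: [-0.1, -0.6, -2.0]
grip_width: 0.111
t 19.5 p [ 0.4748 -0.1924  0.0715] jaw -11.1 down -0.9999 q [ 0.66  0.17 -0.34  1.96  0.06  1.    0.09] f [ 0.4  0.8 -2.6] w 0.108
travel [-0.1485  0.0007  0.003 ] twist -0.002269010160722553
```

View pics/s10.png

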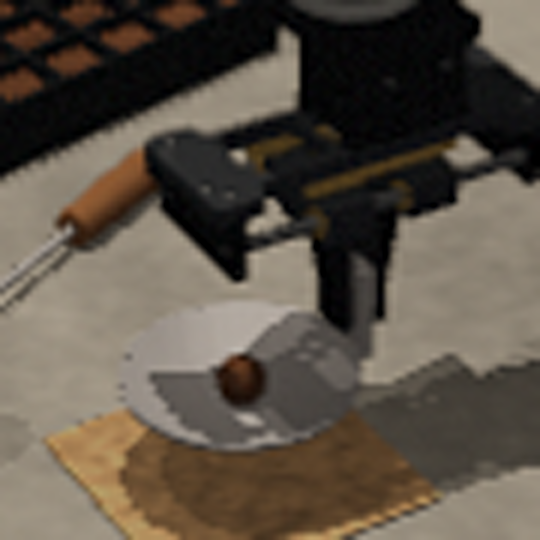

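```bash
python3 -m pendant '[{"travel":[-0.004,0,0],"twist":0},{"travel":[-0.012,0,0],"twist":0},{"travel":[-0.025,0,0],"twist":0},{"travel":[-0.042,0,0],"twist":0},{"travel":[-0.065,0,0],"twist":0},{"travel":[-0.09,0,0],"twist":0},{"travel":[-0.113,0,0],"twist":0},{"travel":[-0.13,0,0],"twist":0},{"travel":[-0.139,0,0],"twist":0},{"travel":[-0.142,0,0],"twist":0}]'
python3 - <<'E'
from h import *
for n in("scene","top"): cv2.imwrite(f"pics/{n}11.png",ctrl.get_image(n)[:,:,::-1])
a=np.radians(79);o=.065
go(.534-o*np.cos(a),.2395-o*np.sin(a),.213,79)
print(.534-o*np.cos(a),.2395-o*np.sin(a))
im=cv2.imread("pics/scene11.png");cv2.imwrite("pics/s11.png",cv2.resize(im[40:130,250:340],None,fx=6,fy=6,interpolation=2))
E
```

```text
time: 20.75
position: [0.4728, -0.1928, 0.2139]
tool_rot: [0.155, 1.551, -0.149]
ft_force: [0.4, -0.0, -1.9]
grip_width: 0.107
t 20.85 p [ 0.4725 -0.1926  0.2132] jaw -11.1 down -0.9999 q [ 0.67  0.03 -0.34  1.8   0.    1.29  0.14] f [ 0.2 -0.1 -3.2] w 0.113
travel [ 0.0018  0.3709 -0.0229] twist 1.5685529046443145
0.5215974153005246 0.17569423307590182
```

View pics/s11.png

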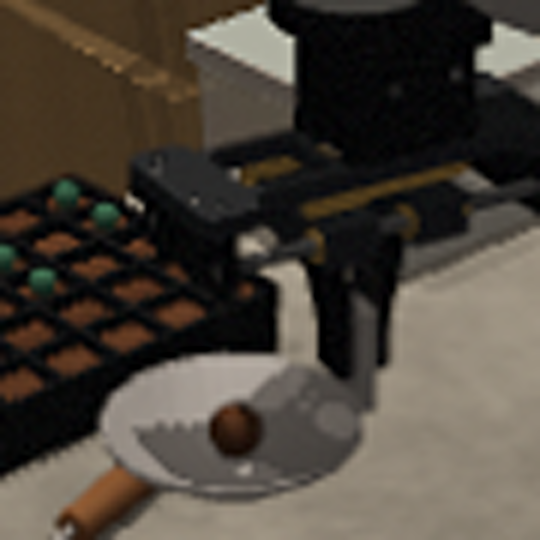

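```bash
python3 -m pendant '[{"travel":[0,0.004,0],"twist":0},{"travel":[0,0.013,-0.001],"twist":0},{"travel":[0,0.028,-0.002],"twist":0},{"travel":[0,0.049,-0.003],"twist":0},{"travel":[0,0.074,-0.004],"twist":0},{"travel":[0,0.101,-0.006],"twist":0},{"travel":[0,0.127,-0.008],"twist":0},{"travel":[0,0.149,-0.009],"twist":0},{"travel":[0,0.164,-0.010],"twist":0},{"travel":[0,0.171,-0.010],"twist":0}]'
python3 - <<'E'
from h import *
for n in("scene","top"): cv2.imwrite(f"pics/{n}12.png",ctrl.get_image(n)[:,:,::-1])
go(.5216,.1757,.213,-11)
im=cv2.imread("pics/scene12.png");cv2.imwrite("pics/s12.png",cv2.resize(im[60:190,250:400],None,fx=5,fy=5,interpolation=2))
E
```

```text
time: 22.1
position: [0.4957, -0.0216, 0.214]
tool_rot: [0.154, 1.552, -0.148]
ft_force: [0.8, -0.5, -2.5]
grip_width: 0.111
t 22.2 p [ 0.4958 -0.0223  0.2139] jaw -11.1 down -0.9999 q [ 0.5   0.01 -0.51  1.83  0.    1.29 -0.2 ] f [-0.1  0.1 -1.5] w 0.112
travel [ 0.0018  0.1992 -0.0127] twist -0.0011911441506292106
```

View pics/s12.png

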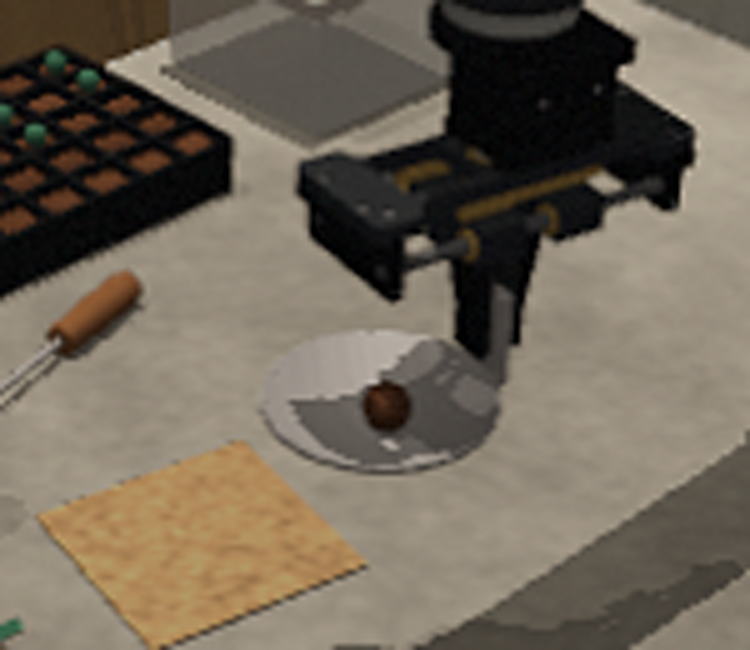

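```bash
python3 -m pendant '[{"travel":[0,0.005,0],"twist":0},{"travel":[0,0.016,-0.001],"twist":0},{"travel":[0,0.034,-0.002],"twist":0},{"travel":[0,0.059,-0.004],"twist":0},{"travel":[0,0.088,-0.006],"twist":0},{"travel":[0,0.119,-0.008],"twist":0},{"travel":[0,0.148,-0.010],"twist":0},{"travel":[0,0.173,-0.011],"twist":0},{"travel":[0,0.191,-0.012],"twist":0},{"travel":[0,0.199,-0.013],"twist":0}]'
python3 - <<'E'
from h import *
for n in("scene","top"): cv2.imwrite(f"pics/{n}13.png",ctrl.get_image(n)[:,:,::-1])
go(.5216,.1757,.213,-11)
im=cv2.imread("pics/scene13.png");cv2.imwrite("pics/s13.png",cv2.resize(im[120:250,310:460],None,fx=5,fy=5,interpolation=2))
E
```

```text
time: 23.45
position: [0.521, 0.1771, 0.2148]
tool_rot: [0.154, 1.552, -0.146]
ft_force: [-0.7, -0.8, -1.5]
grip_width: 0.113
t 23.55 p [0.521  0.1764 0.2148] jaw -11.0 down -0.9999 q [ 0.26  0.15 -0.69  1.71  0.1   1.31 -0.65] f [-0.1  0.7 -1.7] w 0.114
travel [ 0.0018 -0.0006  0.0007] twist 0.00010546218739762674
```

View pics/s13.png

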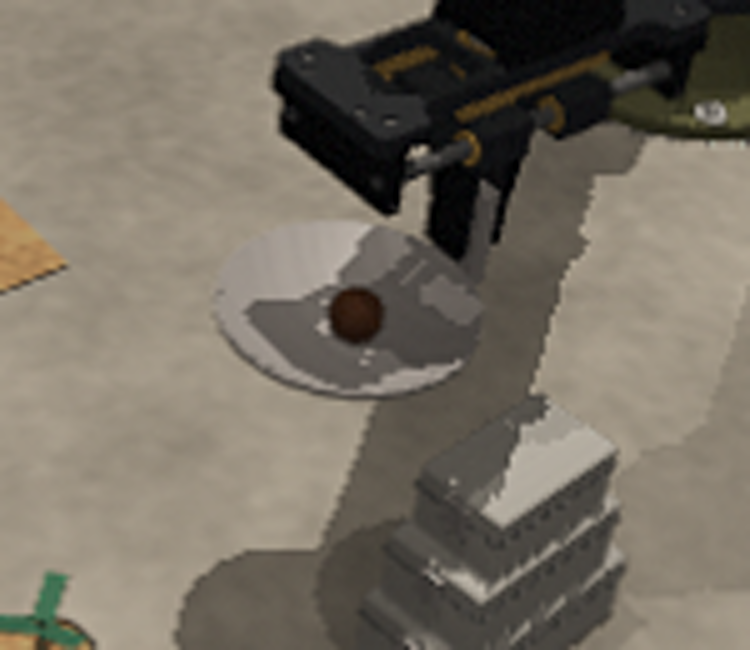

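```bash
python3 -m pendant '[{"travel":[0,0,0],"twist":-0.02},{"travel":[0,0,0],"twist":-0.07},{"travel":[0,0,0],"twist":-0.15},{"travel":[0,0,0],"twist":-0.26},{"travel":[0,0,0],"twist":-0.39},{"travel":[0,0,0],"twist":-0.52},{"travel":[0,0,0],"twist":-0.63},{"travel":[0,0,0],"twist":-0.71},{"travel":[0,0,0],"twist":-0.76},{"travel":[0,0,0],"twist":-0.78}]'
python3 - <<'E'
from h import *
for n in("scene","top"): cv2.imwrite(f"pics/{n}14.png",ctrl.get_image(n)[:,:,::-1])
go(.5216,.1757,.213,79)
im=cv2.imread("pics/scene14.png");cv2.imwrite("pics/s14.png",cv2.resize(im[120:250,310:460],None,fx=5,fy=5,interpolation=2))
E
```

```text
time: 24.8
position: [0.5211, 0.1754, 0.2148]
tool_rot: [-0.461, 1.507, 0.458]
ft_force: [0.3, -0.3, -1.4]
grip_width: 0.11
t 24.9 p [0.5211 0.1757 0.2148] jaw 33.6 down -0.9999 q [ 0.32  0.16 -0.76  1.7   0.12  1.31  0.12] f [ 0.  -0.4 -1.9] w 0.111
travel [ 0.0018 -0.0003  0.0004] twist -0.7916093715792683
```

View pics/s14.png

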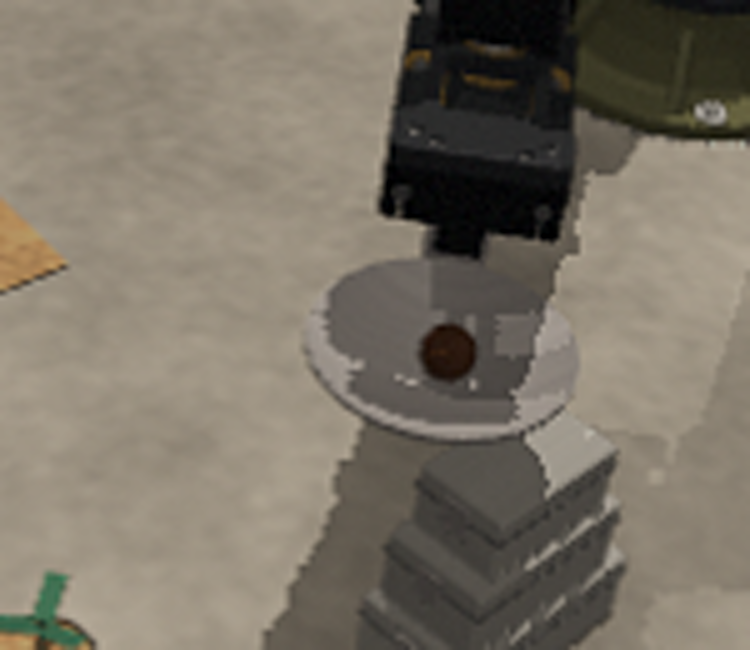

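```bash
python3 -m pendant '[{"travel":[0,0,0],"twist":-0.02},{"travel":[0,0,0],"twist":-0.07},{"travel":[0,0,0],"twist":-0.15},{"travel":[0,0,0],"twist":-0.26},{"travel":[0,0,0],"twist":-0.39},{"travel":[0,0,0],"twist":-0.52},{"travel":[0,0,0],"twist":-0.64},{"travel":[0,0,0],"twist":-0.72},{"travel":[0,0,0],"twist":-0.77},{"travel":[0,0,0],"twist":-0.79}]'
python3 - <<'E'
from h import *
for n in("scene","top"): cv2.imwrite(f"pics/{n}15.png",ctrl.get_image(n)[:,:,::-1])
go(.5216,.1757,.213,79)
im=cv2.imread("pics/scene15.png");cv2.imwrite("pics/s15.png",cv2.resize(im[120:250,340:460],None,fx=5,fy=4.5,interpolation=2))
im=cv2.imread("pics/top15.png");cv2.imwrite("pics/t15.png",cv2.resize(im[150:270,200:330],None,fx=4,fy=4,interpolation=2))
print("dish centre px if ideal",pix("scene",[[.534,.2395,.181+.018]]),pix("top",[[.534,.2395,.181+.018]]))
E
```

```text
time: 26.15
position: [0.5212, 0.1756, 0.2148]
tool_rot: [-1.07, 1.281, 1.058]
ft_force: [-0.5, 0.2, -1.7]
grip_width: 0.109
t 26.25 p [0.5211 0.1757 0.2148] jaw 78.9 down -0.9999 q [ 0.39  0.18 -0.84  1.7   0.14  1.31  0.9 ] f [ 0.6  0.4 -1.4] w 0.109
travel [ 0.0018 -0.0004  0.0001] twist -0.0017828074347920294
dish centre px if ideal [[419.29577896 187.86102719]] [[235.63643435 214.47410206]]
```

View pics/s15.png

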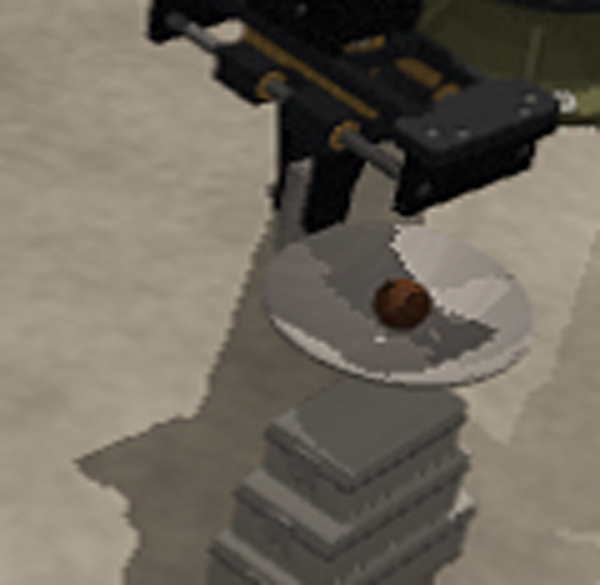

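View pics/t15.png

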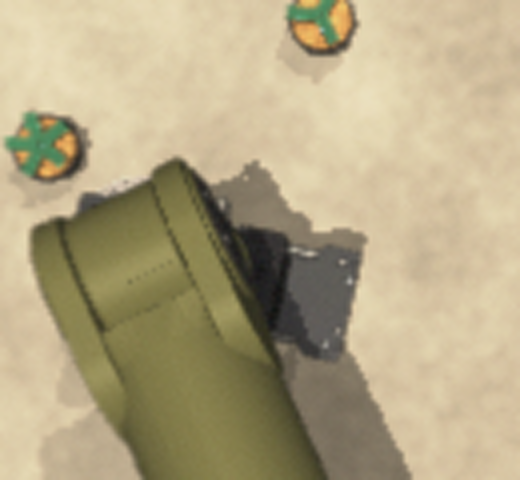

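The seed is at (420.4,187.3) against an ideal centre of (419.3,187.9). I'm checking level and dish position with a rim overlay.

Run:
```python
from h import *
im=cv2.imread("pics/scene15.png");x,y=380,150;f=7
c=cv2.resize(im[y:y+70,x:x+85],None,fx=f,fy=f,interpolation=2)
a=np.radians(78.9);u=np.array([np.cos(a),np.sin(a),0]);v=np.array([-u[1],u[0],0])
s,p,r=tool();g=p+.019*np.array([0,0,1])
for tilt,col in((0,(0,255,0)),(4,(0,0,255))):
    t=np.radians(tilt);U=np.cos(t)*u-np.sin(t)*np.array([0,0,1]);W=np.sin(t)*u+np.cos(t)*np.array([0,0,1])
    o=g+.065*U-.052*W
    th=np.linspace(0,2*np.pi,90)
    P=[o+.023*W+.061*(np.cos(k)*U+np.sin(k)*v) for k in th]
    cv2.polylines(c,[((pix("scene",P)-[x,y]+.5)*f).astype(int)],True,col,1)
    T=[o-.065*U+.068*W+.015*k*v for k in(-1,1)]+[o-.065*U+.03*W+.015*k*v for k in(1,-1)]
    cv2.polylines(c,[((pix("scene",T)-[x,y]+.5)*f).astype(int)],True,col,1)
    print(tilt,o.round(4))
cv2.imwrite("pics/ov3.png",c)
```

```text
0 [0.5336 0.2395 0.1818]
4 [0.5329 0.2357 0.1774]
```

View pics/ov3.png

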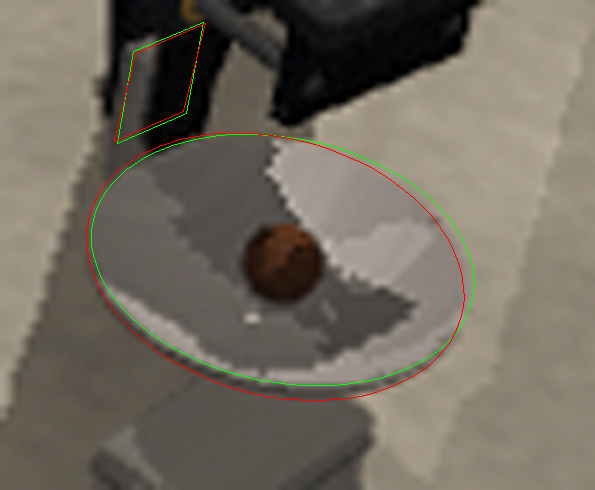

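The level overlay (green) fits the rim and the 4° sag overlay (red) doesn't. One last settle to confirm it's still, then I hand in.

```bash
python3 -m pendant '[{"travel":[0,0,0],"twist":0},{"travel":[0,0,0],"twist":0},{"travel":[0,0,0],"twist":0},{"travel":[0,0,0],"twist":0}]'
python3 - <<'E'
from h import *
go(.5216,.1757,.2148,79)
cv2.imwrite("pics/scene16.png",ctrl.get_image("scene")[:,:,::-1])
print(np.abs(cv2.imread("pics/scene16.png").astype(int)-cv2.imread("pics/scene15.png"))[140:290,370:470].max())
print(ctrl.close_job())
E
```

```text
time: 26.75
position: [0.5211, 0.1756, 0.2148]
tool_rot: [-1.069, 1.282, 1.058]
ft_force: [-0.2, -0.0, -2.2]
grip_width: 0.107
t 26.75 p [0.5211 0.1756 0.2148] jaw 78.9 down -0.9999 q [ 0.39  0.18 -0.84  1.7   0.14  1.31  0.9 ] f [-0.2 -0.  -2.2] w 0.107
travel [ 0.     -0.0005  0.0002] twist -0.0018926156618391957
50
the job is handed in; nothing more can be done
None
```

The job is handed in at about 27 s of the 72 s allowed, with the arm still holding the dish over the column. The hand-in gives no verdict, so I don't know how it was judged.

I stacked the medium case on the large one and the small on the medium. Then I lifted the dish by its tab, carried it level to the column and turned it a quarter turn.

**Column:** overlays in both camera views, taken after both placings, put all three cases centred and square to within about 2 mm.

**Dish:**
- **Level:** the image fits 0° tilt and clearly not a 4° sag.
- **Turn:** the gripper turned 90.0°, from -11.1° to 78.9°.
- **Position:** the dish centre is at about (0.534, 0.2395) m, within 1 mm of the small case's measured centre. Its underside is about 52 mm above the top case.
- **Grip:** the fingers hold at 45 N and the wrist reads about 2 N of load. The tool position was steady over the last half second.

**Seed:** it was in the middle of the dish (420,187 px against an expected 419,188), and no move ran the arm near it.

**Less certain:**
- The dish shifted about 2 mm when the fingers closed on the tab.
- My last picture comparison showed a largest single-pixel change of 50. I did not trace it before handing in.
- I did not measure whether the pots, jar, bottle and dibber stayed put. No move was planned near them and no unexpected force showed.

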